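# Snap a spacer onto a pipe clamp and butt it to the jaw

## Robot

A 6-joint arm with a two-finger parallel gripper is mounted at the origin on the work surface; the furniture and walls round the work are solid. World frame = base frame: x ahead of the robot, y to its left, z up, the work surface at z = 0. Lengths are in m, angles in rad, forces in N, time in s.
With the tool pointing down it reaches from about 0.375 to 0.9 m from the base axis. Payload 3.1 kg.
Tool frame: the origin (TCP) lies between the finger pads; the fingertips stand manip.finger_overhang ahead of it and the grasp point (between the pads) lies 5 mm behind it (manip.finger_overhang is the distance from the TCP to the fingertips, in m); z points along the fingers, y is the line along which they close (so a half turn about z gives the same grasp; the last joint's range is limited). The gripper opens to 85 mm and grips with 20 to 120 N. Pads are 22 mm wide; open, the fingers measure 114 mm over their backs; the gripper's body (76 mm by 85 mm) begins 54 mm behind the grasp point. The pads swing forward as they close: fully open they stand 13 mm farther back than shut.
Start: joints at [-0.178, 0.527, 1.433, -0, 1.181, -0.178], TCP at [0.625, 0, 0.205] pointing down, gripper open.
Joint ranges: [-3.08, 3.08], [-0.75, 2.2], [0.22, 2.44], [-1.43, 4.57], [0, 2.65], [-2.85, 2.85]. Speed limits (rad/s): [2.79, 2.79, 3.14, 3.14, 3.14, 3.14].

## Interface

Orientations are given as a unit quaternion [x, y, z, w].
In Python, from station import manip gives the robot as it stands.
- The arm moves only by the tool drive_tool, never from a script. Its argument "plan" is a list of rows, each a list of 7 numbers: the shift along the tool's x, y, z in m, then the turn, a rotation vector about the tool's x, y, z in degrees, then the opening, from -1 (shut) to 1 (fully open). In form: [[x, y, z, wx, wy, wz, gripper], ...]. A call has 1 to 10 rows; each row shifts and turns the commanded pose from where the row before left it, along the tool's axes as they then stand; what a row does not reach is not made up. A row lasts 1/10 s, in which the tool goes at most 50 mm and 8.59 degrees, less where a joint would pass 70% of its speed; a pose out of reach is approached as far as the arm can. A call is refused whole if a number of a shift passes 0.05 or a number of a turn 8.59, either way. A call with a gripper value outside its range is refused whole. The fingers move at their own pace and stop on an object; "newtons" is the grip in N (left out, the last holds). Time passes only in rows, so rows that do not move let the fingers close. It gives the time, the measured TCP pose, the force, the opening and the grip force at its end, in the units of the state.
- manip.sense(): the state, without advancing time (a new reading comes with each control period).
- manip.snapshot(name): name is "scene" or "side" or "wrist"; returns a dict with "image" (420x560x3 uint8, red, green, blue), "z_map" (420x560 float32, m along the optical axis (not along the pixel's ray), 0 where there is no reading), "fov_y" (degrees; the focal length in pixels is half the picture's height over the tangent of half this angle, whatever the lens; pixels are square), "cx", "cy" (the principal point, pixels), "extrinsics" (4x4, takes a point from camera to world coordinates); the wrist camera has in their place "mount" (4x4, takes a point from camera to tool coordinates, whose origin is the TCP and whose axes are the flange's). Camera axes: x right, y up, looking along -z (the intrinsics and any distortion apply to the point x, -y, -z); pixel columns grow to the right and rows downward; lengths in m; the calibration is good to about 2 mm. The wrist camera is an equidistant fisheye: a pixel r from the principal point sees the ray r / f radians off the axis. A picture is of the moment at which its call begins: read the wrist's pose just before it.
- manip.sign_off(): hands the job in; it is judged then, once.
The state is a dict: "t": time; "q": joint angles; "qd": joint speeds; "tau": joint torques, N m; "tcp_pos": TCP position; "tool_rot": TCP orientation; "force": force on the tool from outside, world axes, zero at the start; "ft_torque": the same for the moment, N m; "finger_gap": opening from 0.0 (shut) to 1.0 (fully open); "gripper_force": force on a finger pad.
Only numpy, scipy, OpenCV 4.12 (cv2) and the standard library are available. Lean on these libraries where they do the work, as an engineer would, in place of code of your own. Each camera call takes 0.05 s, during which the arm holds its last target. There are 200 camera calls.

## Task

Get the pipe clamp ready for a glue-up: pick up the loose spacer standing on the bench and press it down over the pipe, in the open stretch clear of the tail jaw, until its sprung arms snap past the pipe and it sits fully home with its top level. Then slide it along the pipe until you feel it bear firmly against the face of the tail jaw, without pushing the jaw off its setting, and let go. Press no harder than it takes, or the plastic will crack, and leave the other things on the bench where they lie.

Things in the scene. Friction and masses are not known exactly. Their poses are not given: they have to be found in the camera images.
- spacer: Loose spacer to fit: grey plastic saddle clip, 40 mm long, 36 wide, 54 high, about 75 g, standing upright on two sprung arms. A twin already sits on the pipe by the screw head. Origin: centre of its round bore, 15.5 mm above its feet; y along the bore, x across, z up; either end may go first. The roof of the bore is 11 mm above the origin: fully home, the origin lies on the pipe's axis
- spacer_block (a point): Middle of the spacer's upper block, 28 mm above the bore's centre, to be gripped across x: 24 mm wide (x), 40 mm long (y), reaching 10 mm below and 10 mm above this point. At its foot a shoulder, 36 mm wide and 7 mm thick, sticks out 6 mm each side; fingertips may bear on it
- spacer_mouth (a point): Mouth between the arms; flared lips, 13 mm apart at the narrowest, 8 mm under the bore's centre. Pressed straight down, they touch the pipe with the bore's centre some 19 mm above its axis, spread against 12 to 20 N and, past the widest point, snap shut and draw the spacer down. More than 30 N may crack it. Once on, it grips the pipe: sliding it takes 5 to 16 N, differing each time
- pipe_clamp: Pipe clamp, screwed to the bench: steel pipe, 22 mm in diameter, between an iron screw head and a sliding iron tail jaw. Origin on the bench top under the pipe; y along the pipe towards the screw head, z up. Pipe axis 45 mm above the origin. Screw head and T-bar: y = 125 to 280 mm, up to 103 mm above the bench; twin spacer: y = 83 to 123 mm; free pipe: from there to the jaw's face
- jaw_face (a point): Face of the tail jaw, an upright iron plate 40 mm wide, its top 103 mm above the bench. The point lies on the pipe's axis in the plane of the face; y (the clamp's) points out of the face along the free pipe. The jaw is set 95 to 145 mm on the clamp's -y side; some 7 N more than the spacer's drag shifts it, so stop at about 5 N. A spacer touching the face has its origin 20 mm from this point
- sanding_block: Bystander: cork sanding block, 66 x 110 x 32 mm, lying on the bench at the right; origin at the centre of its underside
- tape_measure: Bystander: tape measure, 33 x 94 x 63 mm, on the bench at the left; origin at the centre of its underside
Things that resemble listed ones, but are neither listed nor needed, are in the scene too. Several things have the shape of the spacer; the one meant has the colours described above.

How it is judged:
By the outcome, as a careful person would: the job done as asked, in the order asked, and still so for the second after the job is handed in, with the robot touching nothing.
It also fails if it takes over 70 s, if anything falls off the work surface, if the arm or the gripper's body presses on something with over 40 N, if the wrist force passes 120 N, or if a joint passes its speed limit or range.

## Working session

There is one attempt and no reset: what is moved stays moved. The work goes in short steps, Python scripts to look and compute and a tool call to move; the robot and the scene stay as the last step left them, time stands still between calls to the robot, and variables do not carry over. Pictures are saved under pics/ and viewed, at most 10 in all, crops included, and the job is handed in when it is done.

Besides the shell and the picture viewer there is one more tool, called after "Emit:" in YAML: its name, and indented under it one key for each argument. drive_tool: Moves the arm, as the interface text tells. Its arguments: {"type":"object","properties":{"plan":{"type":"array"},"newtons":{"type":"number"}},"required":["plan"]}

```bash
mkdir -p pics; cat > h.py <<'E'
import numpy as np, cv2
from station import manip
def snap(n):
    s=manip.sense(); d=manip.snapshot(n); d['s']=s; return d
def save(d,fn): cv2.imwrite('pics/'+fn,cv2.cvtColor(d['image'],cv2.COLOR_RGB2BGR))
def cloud(d):
    z=d['z_map']; h,w=z.shape; f=h/2/np.tan(np.radians(d['fov_y']/2))
    u,v=np.meshgrid(np.arange(w),np.arange(h))
    p=np.stack([(u-d['cx'])/f*z,-(v-d['cy'])/f*z,-z],-1)
    E=d['extrinsics']; P=p@E[:3,:3].T+E[:3,3]; P[z==0]=np.nan; return P
E
python3 - <<'E'
from h import *
print(manip.finger_overhang, manip.sense())
for n in('scene','side'):
    d=snap(n); save(d,n+'0.png'); np.savez(n+'0.npz',P=cloud(d),im=d['image']); print(n,d['fov_y'],d['cx'],d['cy'],d['extrinsics'].round(3).tolist(),[k for k in d])
E
cd pics; python3 -c "
import cv2,numpy as np
cv2.imwrite('both.png',cv2.resize(np.vstack([cv2.imread('scene0.png')]),(784,588)))"
```

```text
0.014 {'t': 0.0, 'q': array([-1.78526179e-01,  5.28463843e-01,  1.43391437e+00, -1.21397949e-05,
        1.18143168e+00, -1.78513641e-01]), 'qd': array([-0.00242018,  0.00070907, -0.00054323,  0.00013654,  0.0005854 ,
        0.00038896]), 'tau': array([ 2.50220628e-04, -4.42344439e+01, -1.78024775e+01, -2.06930472e-04,
        8.36740597e-03,  2.24214921e-05]), 'tcp_pos': array([6.24210965e-01, 1.51799491e-04, 2.04431297e-01]), 'tool_rot': array([ 7.07109146e-01,  7.07103548e-01, -6.36863830e-04, -9.07456013e-04]), 'force': array([-0.32691996, -0.58864645, -0.49393724]), 'ft_torque': array([-0.00184055,  0.00981754, -0.00742008]), 'gripper_force': 0.0, 'finger_gap': 0.9997993275428383}
scene 48.79900723361854 276.5904323680551 211.9389972744684 [[0.672, 0.506, -0.541, -0.047], [-0.74, 0.467, -0.484, -0.469], [0.008, 0.726, 0.688, 0.778], [0.0, 0.0, 0.0, 1.0]] ['image', 'z_map', 'fov_y', 'cx', 'cy', 'extrinsics', 's']
side 42.7981997190813 279.5543768294892 204.96376751506253 [[-0.998, 0.004, -0.065, 0.427], [-0.06, -0.45, 0.891, 1.015], [-0.025, 0.893, 0.449, 0.567], [0.0, 0.0, 0.0, 1.0]] ['image', 'z_map', 'fov_y', 'cx', 'cy', 'extrinsics', 's']
```

View pics/scene0.png

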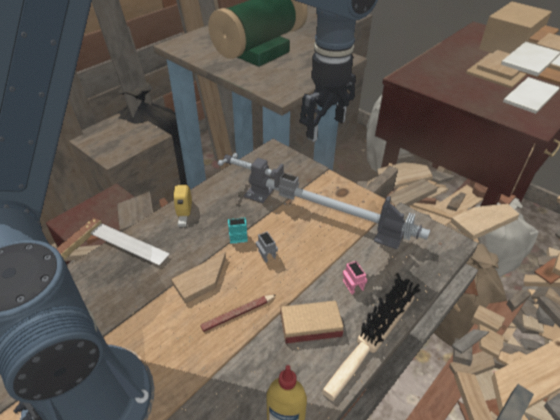

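View pics/side0.png

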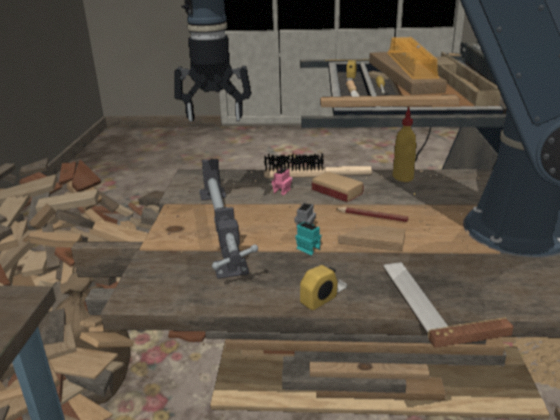

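Candidates in the scene view: teal clip (237,229), grey clip standing loose (267,245), pink clip (355,276) and the grey twin on the pipe (289,183). In the side view the grey one is at (306,214), partly behind the teal. By colour and being loose, it's the one at (267,245). Next is a close crop and a measurement.

```bash
python3 - <<'E'
from h import *
a=np.load('scene0.npz'); b=np.load('side0.npz')
A,B=a['P'],b['P']
def crop(im,x0,y0,w,h,s): return cv2.resize(im[y0:y0+h,x0:x0+w],(w*s,h*s),interpolation=cv2.INTER_CUBIC)
c1=crop(a['im'],210,145,240,120,3);c1=cv2.resize(c1,(720,360)); c2=crop(b['im'],190,150,160,135,3)
cv2.imwrite('pics/crop1.png',cv2.cvtColor(c1,cv2.COLOR_RGB2BGR));
for nm,P,(x0,y0,x1,y1) in(('sc',A,(252,228,284,262)),('sd',B,(292,198,322,226))):
    Q=P[y0:y1,x0:x1]; im=(a if nm=='sc' else b)['im'][y0:y1,x0:x1].astype(int)
    sat=im.max(-1)-im.min(-1)
    m=(Q[...,2]>0.012)&(sat<30)
    q=Q[m]; print(nm,m.sum(),'zmax',np.percentile(q[:,2],[50,90,98]).round(4))
    t=q[q[:,2]>0.047]; print(' top n',len(t),t.mean(0).round(4))
    if len(t)>5: 
        hull=cv2.minAreaRect((t[:,:2]*1000).astype(np.float32)); print(hull)
# pipe: points with z 0.05..0.06 
for nm,P in(('sc',A),('sd',B)):
    q=P.reshape(-1,3); q=q[(q[:,2]>0.03)&(q[:,2]<0.3)&(q[:,0]>0.4)&(q[:,0]<0.95)&(abs(q[:,1])<0.4)]
    # bins
    m=(q[:,0]>0.6)
    for y in np.arange(-0.3,0.4,0.02):
        s=q[m&(abs(q[:,1]-y)<0.01)]
        if len(s)>3: print(nm,round(y,2),len(s),'x',np.percentile(s[:,0],[5,50,95]).round(3),'z',s[:,2].min().round(3),s[:,2].max().round(3))
E
```

```text
sc 360 zmax [0.0454 0.0554 0.0566]
 top n 173 [ 0.4438 -0.0005  0.0538]
((445.36138916015625, 1.2093544006347656), (39.52739334106445, 24.200775146484375), 71.39118957519531)
sd 389 zmax [0.0465 0.0556 0.0565]
 top n 193 [0.446  0.0274 0.0537]
((446.10205078125, 36.55235290527344), (33.99752426147461, 105.40724182128906), 1.4452623128890991)
sc -0.24 93 x [0.684 0.692 0.702] z 0.037 0.06
sc -0.22 139 x [0.673 0.683 0.697] z 0.033 0.078
sc -0.2 191 x [0.67  0.677 0.701] z 0.031 0.082
sc -0.18 203 x [0.664 0.674 0.684] z 0.035 0.087
sc -0.16 308 x [0.653 0.666 0.676] z 0.03 0.105
sc -0.14 130 x [0.652 0.661 0.685] z 0.03 0.106
sc -0.12 79 x [0.653 0.657 0.668] z 0.041 0.059
sc -0.1 85 x [0.647 0.652 0.664] z 0.041 0.06
sc -0.08 82 x [0.642 0.647 0.657] z 0.037 0.059
sc -0.06 84 x [0.635 0.641 0.652] z 0.038 0.059
sc -0.04 80 x [0.63  0.635 0.644] z 0.039 0.059
sc -0.02 157 x [0.624 0.642 0.69 ] z 0.039 0.3
sc 0.0 254 x [0.621 0.667 0.683] z 0.04 0.3
sc 0.02 77 x [0.612 0.618 0.633] z 0.041 0.281
sc 0.04 73 x [0.607 0.613 0.624] z 0.04 0.059
sc 0.06 140 x [0.601 0.606 0.623] z 0.033 0.0
[... 619 characters left out ...]
0.06 33 x [0.641 0.651 0.66 ] z 0.046 0.058
sd -0.04 46 x [0.634 0.644 0.654] z 0.046 0.058
sd -0.02 41 x [0.629 0.641 0.668] z 0.047 0.295
sd 0.0 203 x [0.63  0.672 0.688] z 0.05 0.3
sd 0.02 131 x [0.665 0.673 0.696] z 0.057 0.3
sd 0.06 9 x [0.603 0.614 0.622] z 0.083 0.085
sd 0.08 7 x [0.624 0.628 0.629] z 0.031 0.064
sd 0.1 14 x [0.601 0.608 0.62 ] z 0.066 0.104
sd 0.12 129 x [0.601 0.612 0.619] z 0.055 0.105
sd 0.16 28 x [0.6   0.604 0.607] z 0.047 0.101
sd 0.18 24 x [0.6   0.601 0.603] z 0.048 0.098
sd 0.32 198 x [0.85  0.885 0.931] z 0.042 0.073
sd 0.34 459 x [0.85  0.879 0.924] z 0.042 0.072
sd 0.36 449 x [0.85  0.872 0.914] z 0.041 0.073
sd 0.38 417 x [0.85  0.867 0.903] z 0.04 0.073
```

View pics/crop1.png

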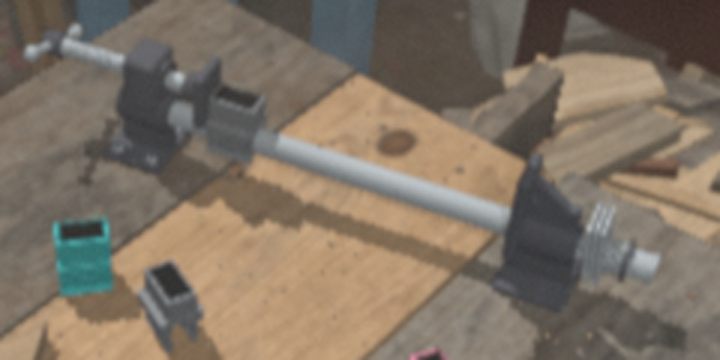

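The crop shows the grey clip standing loose at (170,300), which is scene (267,245), with a dark top and two legs. The twin is at (238,115) and the teal one at (80,255). I'm moving over the loose clip to measure it from the wrist.

Emit:
drive_tool:
  plan:
    - [0,-0.04,0,0,0,0,1]
    - [0,-0.04,0,0,0,0,1]
    - [0,-0.04,0,0,0,0,1]
    - [0,-0.04,0,0,0,0,1]
    - [0,0,0,0,0,0,0.2]
    - [0,0,0,0,0,0,0.2]
    - [0,0,0,0,0,0,0.2]

```text
t: 0.8
tcp_pos: [0.4665, -0.0003, 0.2057]
tool_rot: [0.707, 0.707, 0.001, 0.001]
force: [0.5, 0.2, 1.1]
finger_gap: 0.6
gripper_force: 0.0
```

```bash
cat >> h.py <<'E'
from scipy.spatial.transform import Rotation as R
def wcloud(d):
    z=d['z_map']; h,w=z.shape; f=h/2/np.tan(np.radians(d['fov_y']/2))
    u,v=np.meshgrid(np.arange(w),np.arange(h)); x=u-d['cx']; y=v-d['cy']; r=np.hypot(x,y)+1e-9; th=r/f
    t=np.tan(np.minimum(th,1.5)); p=np.stack([x/r*t*z,-y/r*t*z,-z],-1)
    M=d['mount']; p=p@M[:3,:3].T+M[:3,3]
    s=d['s']; p=p@R.from_quat(s['tool_rot']).as_matrix().T+s['tcp_pos']; p[(z==0)|(th>1.45)]=np.nan; return p
E
python3 - <<'E'
from h import *
d=snap('wrist'); save(d,'w1.png'); P=wcloud(d); print(d['fov_y'],d['mount'].round(3).tolist()); s=d['s'];print(s['tcp_pos'],s['tool_rot'],s['finger_gap'],s['force'])
im=d['image'].astype(int); sat=im.max(-1)-im.min(-1)
m=(abs(P[...,0]-0.445)<.06)&(abs(P[...,1])<.06)&(P[...,2]>.047)&(P[...,2]<.07)
n,l,st,c=cv2.connectedComponentsWithStats(m.astype(np.uint8))
for i in range(1,n):
    if st[i,4]<40: continue
    q=P[l==i]; r=cv2.minAreaRect((q[:,:2]*1000).astype(np.float32)); print(c[i].round(),st[i,4],im[l==i].mean(0).round(),np.percentile(q[:,2],[5,50,95]).round(4),r,cv2.boxPoints(r).round(1).tolist())
E
```

```text
65.70646984690485 [[0.0, 0.945, 0.327, 0.084], [1.0, -0.0, -0.0, 0.001], [-0.0, 0.327, -0.945, -0.169], [0.0, 0.0, 0.0, 1.0]]
[ 4.66513708e-01 -3.31163397e-04  2.05736107e-01] [7.07142042e-01 7.07070742e-01 5.48103698e-04 8.93693218e-04] 0.6001678710732486 [0.51194774 0.22176083 1.06708214]
[265. 178.] 905 [76. 76. 77.] [0.0526 0.0545 0.0559] ((448.0778503417969, 3.4573726654052734), (40.04793930053711, 24.20660972595215), 69.44552612304688) [[429.70001220703125, -11.0], [452.3999938964844, -19.5], [466.3999938964844, 18.0], [443.79998779296875, 26.5]]
```

View pics/w1.png

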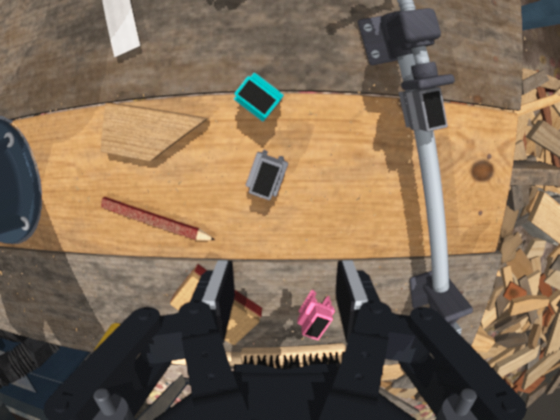

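The wrist view has the grey clip's top at (266,178), measured 40 × 24 mm at height 0.0545, which matches the description. Teal is at (258,96), pink at (318,318), and the twin on the pipe at (427,105). The clip's long axis is about 70° from world x. I'm aligning above it at mid height.

Emit:
drive_tool:
  plan:
    - [0.003,-0.019,0.0,0,0,0,0.2]
    - [0,0,0.04,0,0,7,0.2]
    - [0,0,0.04,0,0,7,0.2]
    - [0,0,0.015,0,0,6,0.2]
    - [0,0,0,0,0,0,0.2]
    - [0,0,0,0,0,0,0.2]

```text
t: 1.45
tcp_pos: [0.4472, 0.0028, 0.1103]
tool_rot: [0.818, 0.575, 0.0, 0.0]
force: [-0.3, -0.3, -0.1]
finger_gap: 0.6
gripper_force: 0.0
```

```bash
python3 - <<'E'
from h import *
from scipy.optimize import least_squares
d=snap('wrist'); save(d,'w2.png'); P=wcloud(d); s=d['s'];print(s['tcp_pos'],R.from_quat(s['tool_rot']).as_matrix().round(3).tolist(),s['finger_gap'],s['force'])
m=(abs(P[...,0]-0.447)<.035)&(abs(P[...,1])<.035)&(P[...,2]>.047)&(P[...,2]<.06)
q=P[m]; r=cv2.minAreaRect((q[:,:2]*1000).astype(np.float32)); print(m.sum(),np.percentile(q[:,2],[5,50,95]).round(4),r)
print('in tool:',((np.array([*r[0],54])/1000-s['tcp_pos'])@R.from_quat(s['tool_rot']).as_matrix()).round(4))
a=np.load('scene0.npz')['P'];b=np.load('side0.npz')['P']
for nm,Q in(('scene',a),('side',b),('wrist',P)):
    q=Q.reshape(-1,3); e=0.6185-0.275*(q[:,1]-0.02)
    q=q[(q[:,1]>-.12)&(q[:,1]<.04)&(abs(q[:,0]-e)<.03)&(q[:,2]>.038)&(q[:,2]<.065)]
    if len(q)<30: continue
    def f(p):
        c=np.array([p[0],0,p[2]]); v=np.array([p[1],1,0]); v/=np.linalg.norm(v); w=q-c; return np.linalg.norm(w-np.outer(w@v,v),axis=1)-.011
    o=least_squares(f,[.624,-.275,.045],loss='soft_l1',f_scale=.001); print(nm,len(q),o.x.round(4),np.degrees(np.arctan(o.x[1])).round(2),np.abs(o.fun).mean().round(5))
    v=np.array([o.x[1],1,0]); v/=np.linalg.norm(v); c=np.array([o.x[0],0,0])
    q=Q.reshape(-1,3)-c; al=q@v; n=q@np.array([v[1],-v[0],0])
    k=(q[:,2]>.065)&(q[:,2]<.1)&(abs(n)<.018)
    for lo,hi in((-.25,-.05),(0.03,.13)):
        t=al[k&(al>lo)&(al<hi)]; print('  along',len(t),np.percentile(t,[0.5,2,5,50,95,98,99.5]).round(4) if len(t)>5 else '')
E
```

```text
[0.44721526 0.00280536 0.11034913] [[0.34, 0.94, 0.0], [0.94, -0.34, -0.0], [0.0, 0.0, -1.0]] 0.5995669370858648 [-0.30637407 -0.25045299 -0.10696545]
1702 [0.0527 0.0545 0.0557] ((448.45965576171875, 3.827177047729492), (40.486331939697266, 23.71101951599121), 69.53678894042969)
in tool: [0.0014 0.0008 0.0563]
scene 634 [ 0.6315 -0.2856  0.0459] -15.94 0.00134
  along 296 [-0.2164 -0.2159 -0.2148 -0.1789 -0.1564 -0.1561 -0.1481]
  along 323 [0.0633 0.0636 0.0642 0.0927 0.1244 0.1268 0.128 ]
side 247 [ 0.6319 -0.2849  0.0457] -15.9 0.00064
  along 211 [-0.151  -0.1508 -0.149  -0.1454 -0.1417 -0.1408 -0.1398]
  along 178 [0.0657 0.0687 0.106  0.1162 0.128  0.1295 0.1298]
wrist 3755 [ 0.6326 -0.2838  0.0455] -15.85 0.00049
  along 938 [-0.214  -0.2129 -0.2112 -0.1462 -0.1446 -0.1443 -0.1437]
  along 2736 [0.0653 0.0662 0.0678 0.0891 0.1196 0.1225 0.1251]
```

Pipe fits from the three views agree: axis at x≈0.632 at y=0, z≈0.0455, heading 15.9° off y. The jaw face is at about −0.143 along the axis and the twin's end at +0.065. The spacer sits within 1.5 mm of the tool, so I'm descending to grip it.

Emit:
drive_tool:
  plan:
    - [0.001,0.001,0.02,0,0,0,0.2]
    - [0,0,0.02,0,0,0,0.2]
    - [0,0,0.01,0,0,0,0.2]
    - [0,0,0.01,0,0,0,0.2]
    - [0,0,0,0,0,0,0.2]
  newtons: 45

```text
t: 2.0
tcp_pos: [0.4473, 0.0036, 0.0501]
tool_rot: [0.819, 0.574, -0.0, -0.0]
force: [0.3, -0.2, -0.7]
finger_gap: 0.599
gripper_force: 0.0
```

Emit:
drive_tool:
  plan:
    - [0,0,0,0,0,0,-1]
    - [0,0,0,0,0,0,-1]
    - [0,0,0,0,0,0,-1]
    - [0,0,0,0,0,0,-1]
    - [0,0,0,0,0,0,-1]

```text
t: 2.5
tcp_pos: [0.4474, 0.0036, 0.0507]
tool_rot: [0.819, 0.574, 0.0, 0.0]
force: [-0.1, 0.7, -0.2]
finger_gap: -0.0
gripper_force: 0.0
```

The fingers closed fully on nothing, so I'm looking before doing anything else.

```bash
python3 - <<'E'
from h import *
d=snap('wrist'); s=d['s']; print(s['tcp_pos'],s['finger_gap'],s['gripper_force'],s['force'])
e=snap('scene'); 
w=cv2.resize(d['image'][120:400,150:400],(500,560)); c=cv2.resize(e['image'][170:310,200:275+0],(300,560))
cv2.imwrite('pics/m1.png',cv2.cvtColor(np.hstack([w,c]),cv2.COLOR_RGB2BGR))
E
```

```text
[0.44742586 0.00359059 0.05067112] -0.00010178944184542922 0.0 [-0.13977093  0.67062062 -0.20413877]
```

View pics/m1.png

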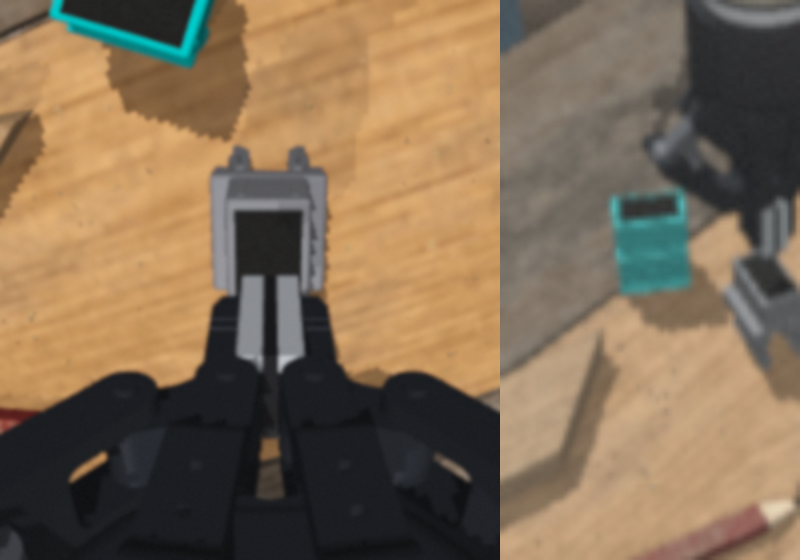

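The clip still stands untouched at (265,230) in the left panel. The shut fingertips at (270,275) are drawn over its rear end, or above it. I'm measuring where the tips really are, in the tool frame and the world frame.

```bash
python3 - <<'E'
from h import *
d=snap('wrist'); s=d['s']; P=wcloud(d); Rm=R.from_quat(s['tool_rot']).as_matrix()
T=(P-s['tcp_pos'])@Rm
# original pixel = crop/2+offset
for v in range(196,330,6): print(v,[tuple((T[v,u]*1000).round(1)) for u in(276,284,293)], d['image'][v,276])
e=snap('scene'); A=cloud(e); TA=(A-s['tcp_pos'])@Rm
m=(abs(TA[...,0])<.05)&(abs(TA[...,1])<.03)&(TA[...,2]>-.04)&(TA[...,2]<.03)
v,u=np.nonzero(m); print(len(v),u.min(),u.max(),v.min(),v.max())
for z in range(-40,30,5):
    q=TA[m]*1000; q=q[(q[:,2]>=z)&(q[:,2]<z+5)]
    if len(q): print(z,len(q),q.min(0).round(),q.max(0).round())
cr=e['image'][180:280,230:330]; cv2.imwrite('pics/m2.png',cv2.cvtColor(cv2.resize(cr,(600,600),interpolation=cv2.INTER_CUBIC),cv2.COLOR_RGB2BGR))
E
```

```text
196 [(np.float64(16.7), np.float64(-4.7), np.float64(51.3)), (np.float64(17.5), np.float64(1.0), np.float64(48.6)), (np.float64(17.2), np.float64(7.3), np.float64(49.5))] [203 157 105]
202 [(np.float64(12.6), np.float64(-4.7), np.float64(50.0)), (np.float64(12.1), np.float64(1.0), np.float64(51.5)), (np.float64(12.7), np.float64(7.4), np.float64(49.8))] [157 117  77]
208 [(np.float64(20.4), np.float64(-3.7), np.float64(14.6)), (np.float64(20.4), np.float64(1.1), np.float64(14.5)), (np.float64(20.0), np.float64(6.5), np.float64(15.8))] [102 101 106]
214 [(np.float64(20.1), np.float64(-3.5), np.float64(5.0)), (np.float64(20.4), np.float64(1.1), np.float64(4.2)), (np.float64(19.9), np.float64(6.2), np.float64(5.4))] [90 90 93]
220 [(np.float64(20.1), np.float64(-3.3), np.float64(-4.5)), (np.float64(19.3), np.float64(1.1), np.float64(-2.5)), (np.float64(20.4), np.float64(6.0), np.float64(-5.2))] [131 131 137]
226 [(np.float64(16.5), np.float64(-3.3), np.float64(-4.4)), (np.float64(16.7), np.float64(1.1), np.float64(-4.9)), (np.float64(16.4), np.float64(6.0), np.float64(-4.0))] [44 44 44]
[... 2875 characters left out ...]
t64(-64.0)), (np.float64(11.8), np.float64(4.3), np.float64(-80.5))] [24 26 29]
328 [(np.float64(10.9), np.float64(-1.5), np.float64(-82.8)), (np.float64(-5.4), np.float64(1.2), np.float64(-63.5)), (np.float64(8.6), np.float64(4.3), np.float64(-80.0))] [20 22 25]
386 256 277 226 257
-40 26 [-14. -13. -40.] [  6.  13. -35.]
-35 9 [-12. -11. -35.] [ -6.  11. -30.]
-30 4 [-11.  -6. -30.] [ -4.   4. -27.]
-10 38 [-22. -12.  -7.] [16.  8. -5.]
-5 119 [-23. -12.  -5.] [20. 12. -0.]
0 30 [-23. -13.   1.] [17. 11.  5.]
5 24 [-22. -13.   5.] [15. 11. 10.]
10 38 [-22. -18.  10.] [17. 14. 15.]
15 61 [-22. -19.  15.] [18. 18. 20.]
20 22 [-22. -18.  20.] [13. 16. 25.]
25 15 [-22. -17.  25.] [14. 14. 30.]
```

View pics/m2.png

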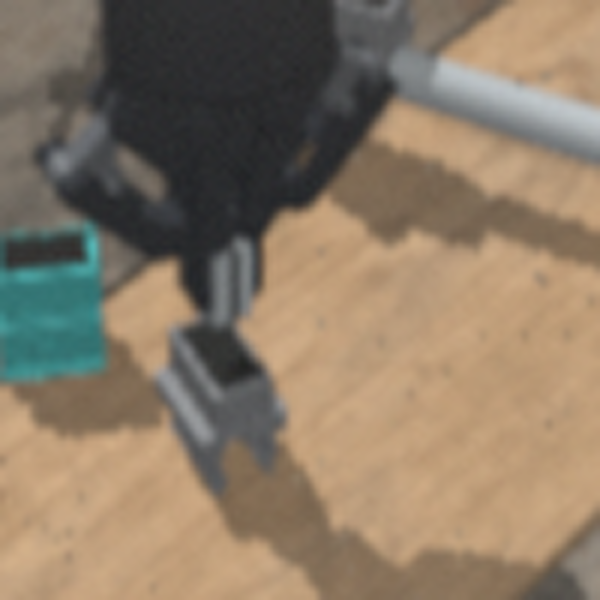

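Both cameras put the real shut fingertips at tool z ≈ −28 mm, about 42 mm short of where TCP + overhang says. That's why they closed above the block; sideways they're well centred (y≈1 mm). I'll use the measured tip offset from now on: open to about 45 mm, then measure the tips at that opening.

Emit:
drive_tool:
  plan:
    - [0,0,0,0,0,0,0.1]
    - [0,0,0,0,0,0,0.1]
    - [0,0,0,0,0,0,0.1]
    - [0,0,0,0,0,0,0.1]

```text
t: 3.1
tcp_pos: [0.4473, 0.0036, 0.0504]
tool_rot: [0.819, 0.574, -0.0, -0.0]
force: [0.2, -0.1, 0.2]
finger_gap: 0.55
gripper_force: 0.0
```

```bash
cat >> h.py <<'E'
def tips(zlo=-70,zhi=-10):
    d=snap('wrist'); s=d['s']; Rm=R.from_quat(s['tool_rot']).as_matrix()
    T=(wcloud(d)-s['tcp_pos'])@Rm*1000; TA=(cloud(snap('scene'))-s['tcp_pos'])@Rm*1000; TB=(cloud(snap('side'))-s['tcp_pos'])@Rm*1000
    for nm,t in(('wrist',T),('scene',TA),('side',TB)):
        t=t.reshape(-1,3); q=t[(abs(t[:,0])<14)&(abs(t[:,1])<50)&(t[:,2]>zlo)&(t[:,2]<zhi)]
        for sg in(-1,1):
            k=q[q[:,1]*sg>0]
            if len(k)>5: 
                e=k[k[:,2]>np.percentile(k[:,2],98)-6]
                print(nm,sg,len(k),'tipz',np.percentile(k[:,2],[95,98,99.5]).round(1),'x',e[:,0].min().round(1),e[:,0].max().round(1),'y',e[:,1].min().round(1),e[:,1].max().round(1))
    return s
E
python3 -c "
from h import *
s=tips(); print(s['tcp_pos'],s['finger_gap'])"
```

```text
wrist -1 1894 tipz [-35.  -32.4 -30. ] x -11.4 11.7 y -34.0 -21.7
wrist 1 1901 tipz [-34.8 -32.4 -30.1] x -10.3 11.5 y 24.6 37.2
scene -1 99 tipz [-33.7 -32.9 -30.2] x -12.9 -4.8 y -33.7 -23.1
scene 1 132 tipz [-32.7 -30.5 -29.4] x -11.9 8.8 y 23.4 34.3
side -1 137 tipz [-35.  -32.7 -31.1] x -0.6 13.1 y -35.4 -23.7
side 1 145 tipz [-33.5 -32.8 -31.9] x -14.0 13.6 y 23.0 36.5
[0.44725512 0.00362276 0.05039331] 0.550138259637374
```

Emit:
drive_tool:
  plan:
    - [0,-0.001,0.015,0,0,0,0.1]
    - [0,0,0.015,0,0,0,0.1]
    - [0,0,0.008,0,0,0,0.1]
    - [0,0,0.005,0,0,0,0.1]
    - [0,0,0,0,0,0,0.1]

```text
t: 3.75
tcp_pos: [0.446, 0.004, 0.007]
tool_rot: [0.819, 0.574, -0.0, -0.0]
force: [-0.6, -0.0, 0.5]
finger_gap: 0.55
gripper_force: 0.0
```

Emit:
drive_tool:
  plan:
    - [0,0,0,0,0,0,-1]
    - [0,0,0,0,0,0,-1]
    - [0,0,0,0,0,0,-1]
    - [0,0,0,0,0,0,-1]
    - [0,0,0,0,0,0,-1]
  newtons: 45

```text
t: 4.25
tcp_pos: [0.4467, 0.0039, 0.0079]
tool_rot: [0.819, 0.574, 0.0, 0.0]
force: [0.0, 0.8, 6.5]
finger_gap: 0.272
gripper_force: 46.2
```

```bash
python3 -c "
from h import *
d=snap('wrist');s=d['s']; print(s['tcp_pos'],s['finger_gap'],s['force'],s['ft_torque'])
T=(wcloud(d)-s['tcp_pos'])@R.from_quat(s['tool_rot']).as_matrix()*1000
m=(abs(T[...,0])<40)&(abs(T[...,1])<30)&(T[...,2]>-60)&(T[...,2]<-15)
v,u=np.nonzero(m)
c=d['image'][130:330,180:390]; cv2.imwrite('pics/g1.png',cv2.cvtColor(cv2.resize(c,(630,600)),cv2.COLOR_RGB2BGR))
"
```

```text
[0.44668523 0.00389579 0.00789552] 0.27233478814461476 [1.49864427e-03 7.97066111e-01 6.47703086e+00] [-0.00526373  0.08819449 -0.01342971]
```

View pics/g1.png

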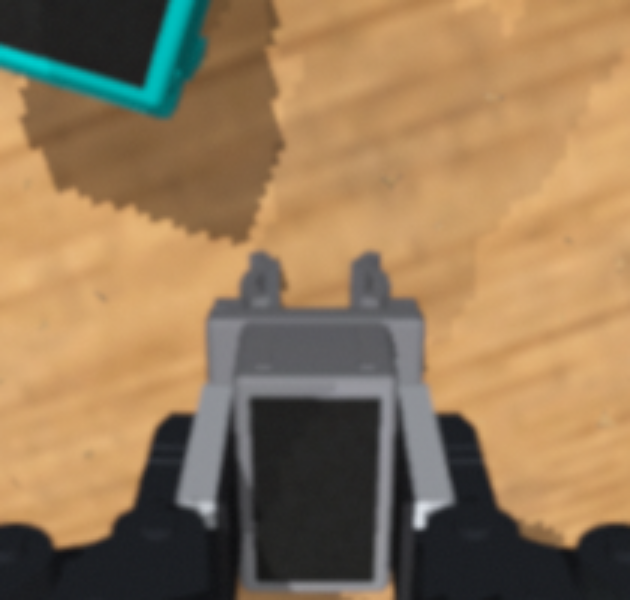

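The grip is right: opening about 23 mm, tips resting on the shoulder (6.5 N), and the clip centred between the pads at (315,450). The feet on the bench with TCP z=0.0079 put the bore centre 7.6 mm above the TCP. Now lift and carry.

Emit:
drive_tool:
  plan:
    - [0,0,-0.02,0,0,0,-1]
    - [0,0,-0.04,0,0,0,-1]
    - [0,0,-0.04,0,0,0,-1]
    - [-0.0015,0.035,0,0,0,0,-1]
    - [-0.0015,0.035,0,0,0,0,-1]
    - [-0.0015,0.035,0,0,0,0,-1]
    - [-0.0015,0.035,0,0,0,0,-1]
    - [-0.0015,0.035,0,0,0,0,-1]
    - [-0.0022,0.035,0,0,0,0,-1]
    - [0,0.0152,0,0,0,0,-1]

```text
t: 5.3
tcp_pos: [0.6576, -0.0839, 0.107]
tool_rot: [0.819, 0.573, 0.001, 0.001]
force: [-0.2, -0.2, 0.2]
finger_gap: 0.269
gripper_force: 45.6
```

Emit:
drive_tool:
  plan:
    - [0,0,0,0,0,-7.2,-1]
    - [0,0,0,0,0,-7.2,-1]
    - [0,0,0,0,0,-7.2,-1]
    - [0,0,0,0,0,-7.2,-1]
    - [0,0,0,0,0,-7.0,-1]
    - [0,0,0,0,0,0,-1]
    - [0,0,0,0,0,0,-1]

```text
t: 6.0
tcp_pos: [0.6542, -0.082, 0.1069]
tool_rot: [0.604, 0.797, -0.0, -0.001]
force: [0.8, -0.1, -0.3]
finger_gap: 0.27
gripper_force: 45.5
```

```bash
cat >> h.py <<'E'
from scipy.optimize import least_squares
def pipe(Q,lo,hi):
    q=Q.reshape(-1,3); e=0.632-0.2845*q[:,1]
    q=q[(q[:,1]>lo)&(q[:,1]<hi)&(abs(q[:,0]-e)<.02)&(q[:,2]>.04)&(q[:,2]<.062)]
    def f(p):
        c=np.array([p[0],0,p[2]]); v=np.array([p[1],1,0]); v/=np.linalg.norm(v); w=q-c; return np.linalg.norm(w-np.outer(w@v,v),axis=1)-.011
    o=least_squares(f,[.632,-.2845,.045],loss='soft_l1',f_scale=.001); return len(q),o.x
E
python3 - <<'E'
from h import *
d=snap('wrist'); s=d['s']; M=R.from_quat(s['tool_rot']).as_matrix(); print(s['tcp_pos'],M.round(3).tolist(),s['finger_gap'],s['gripper_force'],s['force'])
P=wcloud(d)
for rng in((-.06,.02),(-.1,.02)):
    n,x=pipe(P,*rng); v=np.array([x[1],1,0]);v/=np.linalg.norm(v); c=np.array([x[0],0,x[2]])
    print(n,x.round(4),'axis deg',np.degrees(np.arctan(x[1])).round(2),'tool x deg',np.degrees(np.arctan(M[0,0]/M[1,0])).round(2))
    w=s['tcp_pos']-c; print(' along',(w@v).round(4),'perp toward +x side',(w@np.array([v[1],-v[0],0])).round(4),'dz',w[2].round(4))
T=(P-s['tcp_pos'])@M*1000
m=(abs(T[...,0])<30)&(abs(T[...,1])<22)&(T[...,2]>-52)&(T[...,2]<-25)
im=d['image'].astype(int); q=T[m&(im.max(-1)<170)]; top=q[(q[:,2]<-42)&(abs(q[:,1])<15)]
print('top',len(top),top.min(0).round(1),top.max(0).round(1)); k=top[abs(top[:,1])<10]; A=np.c_[k[:,:2],np.ones(len(k))]; print('plane',np.linalg.lstsq(A,k[:,2],rcond=None)[0].round(3))
E
```

```text
[ 0.65415183 -0.08203264  0.10687216] [[-0.27, 0.963, -0.001], [0.963, 0.27, 0.0], [0.001, -0.001, -1.0]] 0.2695671997105924 45.543354749679565 [ 0.75335208 -0.06109821 -0.25993265]
3724 [ 0.6325 -0.2808  0.0454] axis deg -15.69 tool x deg -15.65
 along -0.0848 perp toward +x side -0.0013 dz 0.0615
4937 [ 0.6325 -0.282   0.0453] axis deg -15.75 tool x deg -15.65
 along -0.0848 perp toward +x side -0.0014 dz 0.0615
top 4214 [-21.1 -15.  -52. ] [ 20.3  15.  -42. ]
plane [ 2.2000e-02 -1.0000e-02 -4.6603e+01]
```

The wrist view shows the pipe axis at −15.7° against the tool's −15.65°, with a lateral error of about 0.5 mm, and the clip top is level in the hand. I'm nudging it and descending to just above contact, which is expected near TCP z≈0.057.

Emit:
drive_tool:
  plan:
    - [0,0.0005,0.015,0,0,0,-1]
    - [0,0,0.015,0,0,0,-1]
    - [0,0,0.01,0,0,0,-1]
    - [0,0,0.005,0,0,0,-1]
    - [0,0,0,0,0,0,-1]
    - [0,0,0,0,0,0,-1]

```text
t: 6.65
tcp_pos: [0.6553, -0.0821, 0.0623]
tool_rot: [0.603, 0.798, 0.0, 0.0]
force: [-1.1, 0.3, -0.6]
finger_gap: 0.27
gripper_force: 45.5
```

Emit:
drive_tool:
  plan:
    - [0,0,0.002,0,0,0,-1]
    - [0,0,0.002,0,0,0,-1]
    - [0,0,0.001,0,0,0,-1]
    - [0,0,0.001,0,0,0,-1]
    - [0,0,0,0,0,0,-1]

```text
t: 7.15
tcp_pos: [0.6549, -0.0821, 0.0565]
tool_rot: [0.603, 0.798, -0.0, -0.0]
force: [-0.2, -0.3, -0.6]
finger_gap: 0.274
gripper_force: 45.6
```

Emit:
drive_tool:
  plan:
    - [0,0,0.001,0,0,0,-1]
    - [0,0,0.001,0,0,0,-1]
    - [0,0,0,0,0,0,-1]

```text
t: 7.45
tcp_pos: [0.6552, -0.0821, 0.0549]
tool_rot: [0.603, 0.798, -0.0, 0.0]
force: [-1.3, 0.1, 3.5]
finger_gap: 0.27
gripper_force: 46.1
```

Emit:
drive_tool:
  plan:
    - [0,0,0.001,0,0,0,-1]
    - [0,0,0,0,0,0,-1]

```text
t: 7.65
tcp_pos: [0.6553, -0.0822, 0.0542]
tool_rot: [0.603, 0.798, 0.0, 0.0]
force: [-1.7, -0.7, 5.2]
finger_gap: 0.275
gripper_force: 46.4
```

Emit:
drive_tool:
  plan:
    - [0,-0.0003,0.001,0,0,0,-1]
    - [0,0,0.001,0,0,0,-1]
    - [0,0,0,0,0,0,-1]

```text
t: 7.95
tcp_pos: [0.6555, -0.0823, 0.0532]
tool_rot: [0.603, 0.798, 0.0, 0.001]
force: [-2.4, -0.8, 10.5]
finger_gap: 0.266
gripper_force: 47.1
```

Emit:
drive_tool:
  plan:
    - [0,0,0.001,0,0,0,-1]
    - [0,0,0,0,0,0,-1]

```text
t: 8.15
tcp_pos: [0.6557, -0.0824, 0.0527]
tool_rot: [0.603, 0.798, 0.0, 0.001]
force: [-2.5, 0.5, 11.7]
finger_gap: 0.271
gripper_force: 47.3
```

Emit:
drive_tool:
  plan:
    - [0,0,0.001,0,0,0,-1]
    - [0,0,0,0,0,0,-1]

```text
t: 8.35
tcp_pos: [0.6558, -0.0825, 0.0519]
tool_rot: [0.603, 0.798, 0.0, 0.001]
force: [-3.4, 0.3, 12.5]
finger_gap: 0.269
gripper_force: 47.4
```

Emit:
drive_tool:
  plan:
    - [0,-0.0008,0.001,0,0,0,-1]
    - [0,0,0,0,0,0,-1]

```text
t: 8.55
tcp_pos: [0.6555, -0.0827, 0.051]
tool_rot: [0.603, 0.798, 0.001, 0.002]
force: [-3.1, -0.2, 12.3]
finger_gap: 0.272
gripper_force: 47.3
```

Emit:
drive_tool:
  plan:
    - [0,0,0.001,0,0,0,-1]
    - [0,0,0,0,0,0,-1]

```text
t: 8.75
tcp_pos: [0.6556, -0.0828, 0.05]
tool_rot: [0.603, 0.798, 0.001, 0.002]
force: [-2.7, -0.2, 12.4]
finger_gap: 0.269
gripper_force: 47.3
```

Emit:
drive_tool:
  plan:
    - [0,0,0.001,0,0,0,-1]
    - [0,0,0,0,0,0,-1]

```text
t: 8.95
tcp_pos: [0.6556, -0.0829, 0.0489]
tool_rot: [0.603, 0.798, 0.001, 0.002]
force: [-2.0, 0.1, 11.1]
finger_gap: 0.273
gripper_force: 47.2
```

Emit:
drive_tool:
  plan:
    - [0,0,0.001,0,0,0,-1]
    - [0,0,0.001,0,0,0,-1]
    - [0,0,0,0,0,0,-1]

```text
t: 9.25
tcp_pos: [0.6554, -0.083, 0.0461]
tool_rot: [0.603, 0.798, 0.0, 0.002]
force: [-2.8, -0.7, 8.9]
finger_gap: 0.269
gripper_force: 46.6
```

Emit:
drive_tool:
  plan:
    - [0,0,0.001,0,0,0,-1]
    - [0,0,0.001,0,0,0,-1]
    - [0,0,0,0,0,0,-1]

```text
t: 9.55
tcp_pos: [0.6549, -0.0828, 0.0427]
tool_rot: [0.603, 0.798, 0.0, 0.001]
force: [-0.6, -1.9, 1.4]
finger_gap: 0.269
gripper_force: 45.8
```

Emit:
drive_tool:
  plan:
    - [0,0,0.001,0,0,0,-1]
    - [0,0,0.001,0,0,0,-1]
    - [0,0,0,0,0,0,-1]

```text
t: 9.85
tcp_pos: [0.6543, -0.0822, 0.0394]
tool_rot: [0.603, 0.798, 0.0, 0.0]
force: [1.9, -0.8, -4.0]
finger_gap: 0.268
gripper_force: 45.1
```

It snapped past the pipe: the force fell and it's now being drawn down. I'm going on gently to the bore roof.

Emit:
drive_tool:
  plan:
    - [0,0.0004,0.001,0,0,0,-1]
    - [0,0,0.001,0,0,0,-1]
    - [0,0,0,0,0,0,-1]

```text
t: 10.15
tcp_pos: [0.6542, -0.0819, 0.0378]
tool_rot: [0.603, 0.798, 0.0, -0.0]
force: [2.9, 0.5, -5.9]
finger_gap: 0.272
gripper_force: 45.0
```

Emit:
drive_tool:
  plan:
    - [0,0,0.001,0,0,0,-1]
    - [0,0,0,0,0,0,-1]

```text
t: 10.35
tcp_pos: [0.6545, -0.0819, 0.0374]
tool_rot: [0.603, 0.798, 0.0, -0.0]
force: [1.1, 1.0, -2.6]
finger_gap: 0.27
gripper_force: 45.2
```

Emit:
drive_tool:
  plan:
    - [0,0,0.001,0,0,0,-1]
    - [0,0,0,0,0,0,-1]

```text
t: 10.55
tcp_pos: [0.6545, -0.0819, 0.0374]
tool_rot: [0.603, 0.798, 0.0, 0.0]
force: [0.6, 1.2, 3.8]
finger_gap: 0.269
gripper_force: 46.0
```

Emit:
drive_tool:
  plan:
    - [0,0.0003,0.0006,0,0,0,-1]
    - [0,0,0,0,0,0,-1]

```text
t: 10.75
tcp_pos: [0.6545, -0.0819, 0.0373]
tool_rot: [0.603, 0.798, -0.0, -0.0]
force: [-2.6, 2.2, 7.8]
finger_gap: 0.271
gripper_force: 46.7
```

```bash
python3 - <<'E'
from h import *
d=snap('wrist'); s=d['s']; M=R.from_quat(s['tool_rot']).as_matrix(); print(s['tcp_pos'],M[2].round(4),s['force'],s['ft_torque'])
P=wcloud(d); n,x=pipe(P,-.05,.03); v=np.array([x[1],1,0]);v/=np.linalg.norm(v);c=np.array([x[0],0,x[2]]); nn=np.array([v[1],-v[0],0])
w=P-c; al=w@v; pe=w@nn; z=P[...,2]
t=(s['tcp_pos']-c)@v; print('pipe',n,x.round(4),'along',t.round(4))
m=(abs(al-t)<.024)&(abs(pe)<.010)&(z>.07)&(z<.1); A=np.c_[al[m]-t,pe[m],np.ones(m.sum())]; print('top z, slope along, across',np.linalg.lstsq(A,z[m],rcond=None)[0].round(4),np.percentile(al[m]-t,[1,99]).round(4))
j=(al<-.1)&(al>-.2)&(abs(pe)<.018)&(z>.075)&(z<.11); print('jaw max along',j.sum(),np.percentile(al[j],[50,95,99,99.8]).round(4),z[j].max())
E
```

```text
[ 0.65450828 -0.08188004  0.03730405] [ 2.e-04 -2.e-04 -1.e+00] [-2.59825838  2.19503877  7.80498753] [0.32967433 0.21746847 0.0316144 ]
pipe 7680 [ 0.6324 -0.2832  0.0453] along -0.0848
top z, slope along, across [-0.1167  0.0009  0.0834] [-0.0201  0.0199]
jaw max along 366 [-0.1025 -0.1002 -0.1001 -0.1   ] 0.0851957125513804
```

Fully home: the position stopped hard at TCP z 0.0373, so the bore centre is at 0.0449, with 8 N peak seating and about 12.5 N peak pressing. I'm relieving the press and starting the slide toward the jaw (tool −x); contact is expected after about 38 mm.

Emit:
drive_tool:
  plan:
    - [0,-0.0003,-0.0012,0,0,0,-1]
    - [-0.001,0,0,0,0,0,-1]
    - [-0.002,0,0,0,0,0,-1]
    - [-0.002,0,0,0,0,0,-1]
    - [0,0,0,0,0,0,-1]
  newtons: 60

```text
t: 11.3
tcp_pos: [0.6552, -0.0844, 0.0374]
tool_rot: [0.603, 0.797, 0.001, -0.002]
force: [-0.0, 7.9, 4.5]
finger_gap: 0.262
gripper_force: 59.9
```

Emit:
drive_tool:
  plan:
    - [-0.002,0,0,0,0,0,-1]
    - [-0.002,0,0,0,0,0,-1]
    - [-0.002,0,0,0,0,0,-1]
    - [-0.002,0,0,0,0,0,-1]

```text
t: 11.7
tcp_pos: [0.6572, -0.0915, 0.0374]
tool_rot: [0.603, 0.797, 0.001, -0.002]
force: [-0.9, 10.2, 6.3]
finger_gap: 0.269
gripper_force: 60.0
```

Emit:
drive_tool:
  plan:
    - [-0.002,0,-0.0004,0,0,0,-1]
    - [-0.002,0,0,0,0,0,-1]
    - [-0.002,0,0,0,0,0,-1]
    - [-0.002,0,0,0,0,0,-1]
    - [-0.002,0,0,0,0,0,-1]
    - [-0.002,0,0,0,0,0,-1]
    - [-0.002,0,0,0,0,0,-1]
    - [-0.002,0,0,0,0,0,-1]

```text
t: 12.5
tcp_pos: [0.6616, -0.1072, 0.0374]
tool_rot: [0.603, 0.797, 0.001, -0.002]
force: [1.1, 7.7, 4.7]
finger_gap: 0.265
gripper_force: 59.8
```

Emit:
drive_tool:
  plan:
    - [-0.001,0,0,0,0,0,-1]
    - [-0.001,0,0,0,0,0,-1]

```text
t: 12.7
tcp_pos: [0.6622, -0.1092, 0.0374]
tool_rot: [0.603, 0.797, 0.001, -0.002]
force: [0.9, 7.1, 4.1]
finger_gap: 0.265
gripper_force: 59.8
```

```bash
cat >> h.py <<'E'
def look():
    d=snap('wrist'); s=d['s']; P=wcloud(d); c=np.array([.6324,0,0]); v=np.array([-.2725,.9622,0]); nn=np.array([v[1],-v[0],0]); w=P-c; al=w@v; pe=w@nn; z=P[...,2]; t=(s['tcp_pos']-c)@v
    print('tcp along',t.round(4),'F along/across/z',(s['force']@v).round(1),(s['force']@nn).round(1),s['force'][2].round(1),'tcp',s['tcp_pos'].round(4))
    m=(abs(al-t)<.019)&(abs(pe)<.009)&(z>.079)&(z<.09); A=np.c_[al[m]-t,pe[m],np.ones(m.sum())]; print('slopes along/across, top z',np.linalg.lstsq(A,z[m],rcond=None)[0].round(4),m.sum())
    for n in('side','scene'):
        Q=cloud(snap(n)); w=Q-c; al=w@v; pe=w@nn; z=Q[...,2]
        k=(al<t-.015)&(al>-.16)&(pe>-.02)&(pe<.02)&(z>.092)&(z<.108); print(n,'jaw',k.sum(),np.percentile(al[k],[5,50,95]).round(4) if k.sum()>3 else '')
        k=(abs(al-t)<.03)&(abs(pe)<.011)&(z>.077)&(z<.09); print('  spacer top al',k.sum(),np.percentile(al[k],[1,5,95,99]).round(4) if k.sum()>3 else '')
    return d
E
python3 -c "
from h import *
d=look()"
```

```text
tcp along -0.1132 F along/across/z 6.5 2.8 4.1 tcp [ 0.6622 -0.1092  0.0374]
slopes along/across, top z [-0.0125 -0.0017  0.0841] 2844
side jaw 65 [-0.1499 -0.1456 -0.1406]
  spacer top al 90 [-0.1427 -0.1313 -0.092  -0.0904]
scene jaw 70 [-0.1582 -0.1528 -0.1469]
  spacer top al 36 [-0.1345 -0.1344 -0.1245 -0.1242]
```

Emit:
drive_tool:
  plan:
    - [-0.001,0,0,0,0,0,-1]
    - [-0.001,0,0,0,0,0,-1]
    - [-0.001,0,0,0,0,0,-1]

```text
t: 13.15
tcp_pos: [0.663, -0.112, 0.0374]
tool_rot: [0.603, 0.797, 0.001, -0.002]
force: [0.5, 8.1, 5.2]
finger_gap: 0.267
gripper_force: 59.8
```

Emit:
drive_tool:
  plan:
    - [-0.001,0,0,0,0,0,-1]
    - [-0.001,0,0,0,0,0,-1]

```text
t: 13.35
tcp_pos: [0.6636, -0.1139, 0.0374]
tool_rot: [0.603, 0.797, 0.001, -0.002]
force: [0.6, 8.6, 3.8]
finger_gap: 0.265
gripper_force: 59.8
```

Emit:
drive_tool:
  plan:
    - [-0.001,0,0,0,0,0,-1]

```text
t: 13.45
tcp_pos: [0.6638, -0.1148, 0.0374]
tool_rot: [0.603, 0.797, 0.001, -0.002]
force: [1.0, 9.6, 2.9]
finger_gap: 0.265
gripper_force: 59.8
```

Emit:
drive_tool:
  plan:
    - [-0.001,0,0,0,0,0,-1]

```text
t: 13.55
tcp_pos: [0.6641, -0.1158, 0.0374]
tool_rot: [0.603, 0.797, 0.001, -0.002]
force: [0.1, 8.2, 3.1]
finger_gap: 0.267
gripper_force: 59.8
```

Emit:
drive_tool:
  plan:
    - [-0.001,0,0,0,0,0,-1]

```text
t: 13.65
tcp_pos: [0.6644, -0.1167, 0.0374]
tool_rot: [0.603, 0.797, 0.001, -0.002]
force: [0.3, 9.1, 4.1]
finger_gap: 0.268
gripper_force: 59.8
```

Emit:
drive_tool:
  plan:
    - [-0.0007,0,0,0,0,0,-1]

```text
t: 13.75
tcp_pos: [0.6646, -0.1174, 0.0374]
tool_rot: [0.603, 0.797, 0.001, -0.002]
force: [1.2, 8.3, 3.9]
finger_gap: 0.267
gripper_force: 59.8
```

Emit:
drive_tool:
  plan:
    - [-0.0007,0,0,0,0,0,-1]

```text
t: 13.85
tcp_pos: [0.6647, -0.1181, 0.0374]
tool_rot: [0.603, 0.797, 0.001, -0.002]
force: [0.4, 7.9, 4.3]
finger_gap: 0.267
gripper_force: 59.8
```

Emit:
drive_tool:
  plan:
    - [-0.0005,0,0,0,0,0,-1]

```text
t: 13.95
tcp_pos: [0.6649, -0.1186, 0.0374]
tool_rot: [0.603, 0.797, 0.001, -0.002]
force: [0.4, 8.6, 4.6]
finger_gap: 0.266
gripper_force: 59.8
```

Emit:
drive_tool:
  plan:
    - [-0.0005,0,0,0,0,0,-1]

```text
t: 14.05
tcp_pos: [0.665, -0.119, 0.0374]
tool_rot: [0.603, 0.797, 0.001, -0.002]
force: [0.5, 9.1, 3.5]
finger_gap: 0.266
gripper_force: 59.8
```

Emit:
drive_tool:
  plan:
    - [-0.0005,0,0,0,0,0,-1]

```text
t: 14.15
tcp_pos: [0.6651, -0.1195, 0.0374]
tool_rot: [0.603, 0.797, 0.001, -0.002]
force: [0.2, 8.7, 3.0]
finger_gap: 0.266
gripper_force: 59.8
```

Emit:
drive_tool:
  plan:
    - [-0.0005,0,0,0,0,0,-1]

```text
t: 14.25
tcp_pos: [0.6653, -0.1199, 0.0374]
tool_rot: [0.603, 0.797, 0.001, -0.002]
force: [0.2, 8.1, 3.7]
finger_gap: 0.263
gripper_force: 59.8
```

Emit:
drive_tool:
  plan:
    - [-0.0005,0,0,0,0,0,-1]

```text
t: 14.35
tcp_pos: [0.6654, -0.1204, 0.0374]
tool_rot: [0.603, 0.797, 0.001, -0.002]
force: [-0.1, 8.3, 3.8]
finger_gap: 0.271
gripper_force: 59.8
```

Emit:
drive_tool:
  plan:
    - [-0.0005,0,0,0,0,0,-1]

```text
t: 14.45
tcp_pos: [0.6654, -0.1205, 0.0374]
tool_rot: [0.603, 0.797, 0.001, -0.002]
force: [0.4, 10.3, 4.4]
finger_gap: 0.268
gripper_force: 59.9
```

Emit:
drive_tool:
  plan:
    - [-0.0005,0,0,0,0,0,-1]

```text
t: 14.55
tcp_pos: [0.6654, -0.1205, 0.0374]
tool_rot: [0.603, 0.797, 0.002, -0.003]
force: [0.2, 10.5, 4.0]
finger_gap: 0.27
gripper_force: 59.9
```

```bash
python3 -c "
from h import *
d=look()
c=d['image'][130:400,180:390]; cv2.imwrite('pics/j1.png',cv2.cvtColor(cv2.resize(c,(467,600)),cv2.COLOR_RGB2BGR))"
```

```text
tcp along -0.125 F along/across/z 10.0 3.1 4.0 tcp [ 0.6654 -0.1205  0.0374]
slopes along/across, top z [-0.013  -0.0019  0.0841] 2858
side jaw 59 [-0.1513 -0.1453 -0.1424]
  spacer top al 111 [-0.1496 -0.146  -0.1038 -0.1014]
scene jaw 73 [-0.159  -0.1528 -0.1468]
  spacer top al 24 [-0.1443 -0.1437 -0.1366 -0.1358]
```

Stopped dead at y=−0.1205 with the force rising above the ~8.3 N drag: that's the jaw face. I'm building to about 5 N over the drag.

Emit:
drive_tool:
  plan:
    - [-0.0005,0,0,0,0,0,-1]

```text
t: 14.8
tcp_pos: [0.6654, -0.1205, 0.0374]
tool_rot: [0.603, 0.797, 0.002, -0.003]
force: [0.5, 11.0, 5.4]
finger_gap: 0.268
gripper_force: 60.0
```

Emit:
drive_tool:
  plan:
    - [-0.0004,0,0,0,0,0,-1]
    - [0,0,0,0,0,0,-1]

```text
t: 15.0
tcp_pos: [0.6654, -0.1205, 0.0374]
tool_rot: [0.603, 0.797, 0.002, -0.003]
force: [-0.2, 12.7, 5.1]
finger_gap: 0.268
gripper_force: 60.0
```

Emit:
drive_tool:
  plan:
    - [-0.0003,0,0,0,0,0,-1]
    - [0,0,0,0,0,0,-1]

```text
t: 15.2
tcp_pos: [0.6654, -0.1205, 0.0374]
tool_rot: [0.603, 0.797, 0.002, -0.004]
force: [-0.7, 11.7, 5.7]
finger_gap: 0.267
gripper_force: 60.1
```

Emit:
drive_tool:
  plan:
    - [0.0015,0,0,0,0,0,-1]
    - [0.001,0,-0.0004,0,0,0,-1]
    - [0,0,0,0,0,0,-1]

```text
t: 15.5
tcp_pos: [0.6654, -0.1206, 0.0374]
tool_rot: [0.603, 0.798, 0.001, -0.002]
force: [0.7, 6.9, 1.8]
finger_gap: 0.267
gripper_force: 59.5
```

Emit:
drive_tool:
  plan:
    - [0.001,0,0,0,0,0,-1]
    - [0,0,-0.0003,0,0,0,-1]

```text
t: 15.7
tcp_pos: [0.6655, -0.1206, 0.0375]
tool_rot: [0.603, 0.798, 0.001, -0.001]
force: [2.6, 5.9, -2.0]
finger_gap: 0.267
gripper_force: 59.2
```

Emit:
drive_tool:
  plan:
    - [0,0,0,0,0,0,0.1]
    - [0,0,0,0,0,0,0.1]
    - [0,0,0,0,0,0,0.1]
    - [0,0,0,0,0,0,0.1]

```text
t: 16.1
tcp_pos: [0.6656, -0.1229, 0.0381]
tool_rot: [0.603, 0.797, -0.0, 0.0]
force: [0.4, -0.5, 0.1]
finger_gap: 0.55
gripper_force: 0.0
```

Emit:
drive_tool:
  plan:
    - [0,0,-0.01,0,0,0,0.1]
    - [0,0,-0.02,0,0,0,0.1]
    - [0,0,-0.03,0,0,0,0.1]
    - [0,0,-0.03,0,0,0,0.1]
    - [0,0,-0.02,0,0,0,0.1]
    - [0,0,0,0,0,0,0.1]

```text
t: 16.7
tcp_pos: [0.6685, -0.1233, 0.1529]
tool_rot: [0.603, 0.798, 0.001, 0.004]
force: [-0.1, 0.2, 0.1]
finger_gap: 0.547
gripper_force: 0.0
```

```bash
python3 - <<'E'
from h import *
d=snap('wrist'); s=d['s']; print(s['tcp_pos'],s['force'],s['t']); P=wcloud(d); c=np.array([.6324,0,0]); v=np.array([-.2725,.9622,0]); nn=np.array([v[1],-v[0],0]); w=P-c; al=w@v; pe=w@nn; z=P[...,2]; t=-.125
m=(abs(al-t)<.018)&(abs(pe)<.009)&(z>.077)&(z<.09); A=np.c_[al[m]-t,pe[m],np.ones(m.sum())]; print('slope along/across, top z',np.linalg.lstsq(A,z[m],rcond=None)[0].round(4))
m=(al>-.14)&(al<-.09)&(abs(pe)<.014)&(z>.079)&(z<.09); print('spacer top al',np.percentile(al[m],[1,99]).round(4),'pe',np.percentile(pe[m],[1,99]).round(4))
m=(al<-.13)&(al>-.2)&(abs(pe)<.018)&(z>.09)&(z<.108); print('jaw',np.percentile(al[m],[50,95,99]).round(4))
e=snap('side'); a=d['image'][130:330,200:400]; b=e['image'][140:240,170:270]
cv2.imwrite('pics/f1.png',cv2.cvtColor(np.hstack([cv2.resize(a,(400,400)),cv2.resize(b,(400,400))]),cv2.COLOR_RGB2BGR))
E
```

```text
[ 0.66846545 -0.12329381  0.1528759 ] [-0.07695084  0.17852956  0.11432056] 16.7
slope along/across, top z [-0.0041  0.0119  0.0841]
spacer top al [-0.1396 -0.1055] pe [-0.0123  0.0114]
jaw [-0.1485 -0.1455 -0.1452]
```

View pics/f1.png

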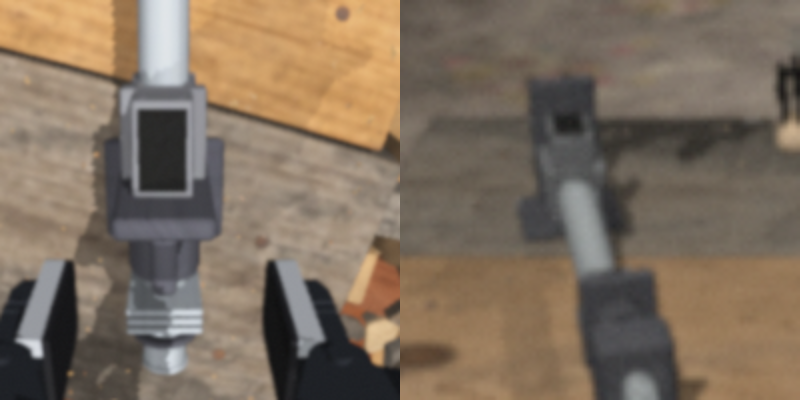

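The clip sits on the pipe with its block at (162,150) in the left panel, butted against the jaw plate at (165,205). Its top is level to within 1° at z 0.084, and its far end is at −0.1455 against the jaw face at −0.145. The arm is clear, so I'm handing in.

```bash
python3 -c "
from station import manip
print(manip.sign_off())"
```

```text
the job is handed in; nothing more can be done
None
```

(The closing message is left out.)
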